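# Prove the two springs of the lamp carrier

## Task

Check the springs of the lamp carrier on the bench: with the fingertips, press the flat bolt head on the left front corner of its tilt plate down until the left pointer is level with the nose of the index tab on its scale, hold it there for a second without driving the pointer well past the tab, and let the corner spring all the way back. Then do the same with the right front corner. Grasp and lift nothing: leave the copper collar sitting on the plate, and the tools and parts round about where they lie.

Things in the scene. Friction and masses are not known exactly. Their poses are not given: they have to be found in the camera images.
- mount: Lamp carrier bolted to the bench: triangular grey cast base 14 mm thick with rounded corners (rear at x -100 mm, front corners at x 190, y +-190 mm). Origin: its underside; x from rear to front, y left, z up. A rounded triangular aluminium tilt plate, top 70 mm above the bench, rests on a ball pivot at (-60, 0) and on coil springs under its front corners (50, +-70) mm.
- seat (a point): Point on the top face of the tilt plate at the foot and centre of the brass lamp spigot (43 mm across, 18 mm high), on which the loose copper collar sits; at (13, 0, 70) mm in the mount frame at rest. Moves with the plate.
- left_head (a point): Centre of the flat top of the round steel spring-bolt head (26 mm across, stands 7 mm above the plate) at the left (as the robot sees it, +y) front corner of the tilt plate: the place to press. At rest 77 mm above the bench. It takes about 5 N before it starts to move and about 0.5 N more for each mm; pressing here straight down moves the left pointer and leaves the right one at rest.
- left_pointer (a point): Tip of the dark steel pointer (5 mm thick blade) that is fixed to the plate and runs out from the left corner to the inner edge of the left scale, an upright aluminium plate 40 mm wide reaching 92 mm above the bench, outward of the tip. At rest 66 mm above the bench, level with the zero line. It falls 2 mm for each mm that the left head is pressed.
- left_mark (a point): Tip of the nose (5 mm thick) of the brass index tab clamped on the left scale (block 34 x 12 x 20 mm with a thumb screw): the mark the left pointer must come level with. It is set somewhere between 18 and 34 mm below the resting pointer, about 4 mm outward of its tip.
- left_tilt (a joint): Tilt of the plate by the left corner (rad): 0 at rest against the upper stop, grows as the left head is pressed (head travel = 118 mm x angle, pointer travel = 236 mm x angle); lower stop at 0.2. The spring returns it to 0.
- right_head (a point): Centre of the flat top of the round steel spring-bolt head (26 mm across, stands 7 mm above the plate) at the right (as the robot sees it, -y) front corner of the tilt plate: the place to press. At rest 77 mm above the bench. It takes about 5 N before it starts to move and about 0.5 N more for each mm; pressing here straight down moves the right pointer and leaves the left one at rest.
- right_pointer (a point): Tip of the dark steel pointer (5 mm thick blade) that is fixed to the plate and runs out from the right corner to the inner edge of the right scale, an upright aluminium plate 40 mm wide reaching 92 mm above the bench, outward of the tip. At rest 66 mm above the bench, level with the zero line. It falls 2 mm for each mm that the right head is pressed.
- right_mark (a point): Tip of the nose (5 mm thick) of the brass index tab clamped on the right scale (block 34 x 12 x 20 mm with a thumb screw): the mark the right pointer must come level with. It is set somewhere between 18 and 34 mm below the resting pointer, about 4 mm outward of its tip.
- right_tilt (a joint): Tilt of the plate by the right corner (rad): 0 at rest against the upper stop, grows as the right head is pressed (head travel = 118 mm x angle, pointer travel = 236 mm x angle); lower stop at 0.2. The spring returns it to 0.
- collar: Copper lamp collar, a loose ring 62 mm across its foot flange, 34 mm high, bore 49 mm, sitting over the spigot on the plate. Origin: centre of its underside. To be left there.
- gauge_ring: Bystander: loose steel gauge ring, 60 mm outside, 12 mm high, lying beside the carrier, to its rear left. Origin: centre of its underside.
- probe: Bystander: loose steel probe, 130 mm long, 11 mm square grip and a rubber tip, lying beside the carrier, to its rear right. Origin: under its middle, x towards the rubber tip.
- grease: Bystander: grey grease jar with a steel cap, 56 mm across, 50 mm high, standing beyond the carrier's front edge. Origin: centre of its underside.
- spanner: Bystander: brass spanner 160 mm long lying to one side. Origin: under its middle, x along it.
- prism: Bystander: frosted glass prism, triangular, 100 mm long, 54 mm wide, 46 mm high, lying to one side. Origin: centre of its underside, x along it.
- screwdriver: Bystander: screwdriver with a walnut handle, 170 mm long, lying to one side. Origin: under its middle, x along it.
- brush: Bystander: lens brush with an oak handle, 160 mm long, lying to one side. Origin: under its middle, x along it.
Not all that is in view belongs to the job. Of the things shaped like the collar, the copper one is meant.

How it is judged:
By the outcome, as a careful person would: the job done as asked, in the order asked, and still so for the second after the job is handed in, with the robot touching nothing.
It also fails if it takes over 51 s, if anything falls off the work surface, if the arm or the gripper's body presses on something with over 40 N, if the wrist force passes 120 N, or if a joint passes its speed limit or range.

## Robot

A 6-joint arm with a two-finger parallel gripper is mounted at the origin on the work surface. World frame = base frame: x ahead of the robot, y to its left, z up, the work surface at z = 0. Lengths are in m, angles in degrees, forces in N, time in s.
With the tool pointing down it reaches from about 0.4 to 0.825 m from the base axis. Payload 7 kg.
Tool frame: the origin (TCP) lies midway between the tips of the shut fingers; the grasp point (between the pads) lies 19 mm behind it; z points along the fingers, y is the direction in which the jaws open and shut (so a half turn about z gives the same grasp; the last joint's range is limited). The gripper opens to 88 mm and grips with 3 to 60 N. Pads are 19 mm wide; open, the fingers measure 130 mm over their backs; the gripper's body (78 mm by 193 mm) begins 47 mm behind the grasp point.
Start: joints at [86.752, 20.546, 0.682, 0, -70.136, -16.507], TCP at [0.228, 0.635, 0.227] pointing down, gripper open.
Joint ranges: [-176.03, 176.03], [-82.01, 121.73], [-58.28, 71.71], [-173.87, 95.51], [-174.79, -0.11], [-173.66, 173.66]. Speed limits (degrees/s): [136.94, 136.94, 172.46, 180, 180, 180].

## Interface

Orientations are given as a 3x3 rotation matrix whose columns are the frame's x, y, z axes.
In Python, from rig import robot gives the robot as it stands. Calls block until the motion is done:
- robot.goto(position, orientation): joint-space move of the TCP to a pose.
- robot.servo_line(position, ori=None, speed=0.15): straight line of the TCP; ori=None keeps the orientation; speed is the mean speed in m/s.
- robot.movej(angles): joint-space move.
- robot.move_gripper(opening): opening from 0.0 (shut) to 1.0 (fully open); the grip force is fixed at half the most; returns when the fingers have stopped.
- robot.dwell(seconds).
- robot.ik(position, orientation): joint angles nearest the present ones, or None.
- robot.grab_frame(name): name is "scene" or "top" or "wrist"; returns (picture, depth): 480x640x3 uint8, red, green, blue; 480x640 float32, m along the optical axis (not along the pixel's ray), 0 where there is no reading.
- robot.camera_info(name): a dict with "vfov" (degrees; the focal length in pixels is half the picture's height over the tangent of half this angle, whatever the lens; pixels are square), "cx", "cy" (the principal point, pixels), "view" (4x4, takes a point from world to camera coordinates); the wrist camera has in their place "T_tool_cam" (4x4, takes a point from camera to tool coordinates, whose origin is the TCP and whose axes are the flange's). Camera axes: x right, y down, z forward; pixel columns grow to the right and rows downward; lengths in m; the calibration is good to about 2 mm. A picture is of the moment at which its call begins: read the wrist's pose just before it. camera_info takes no time and is no camera call.
A pose or a line that the arm cannot do raises robot.Unreachable and nothing moves.
- robot.job_done(): hands the job in, once; it reports no verdict.
Readings, each from a call of its own:
- robot.read_t(): time.
- robot.read_qpos(): joint angles.
- robot.read_qvel(): joint speeds.
- robot.read_effort(): joint torques, N m.
- robot.read_position(): TCP position.
- robot.read_tcp_rot(): TCP orientation.
- robot.read_force(): force on the tool from outside, world axes, zero at the start.
- robot.read_ft_torque(): the same for the moment, N m.
- robot.read_grip_width(): opening from 0.0 (shut) to 1.0 (fully open).
Only numpy, scipy, OpenCV 4.12 (cv2) and the standard library are available. Lean on these libraries where they do the work, as an engineer would, in place of code of your own. Each camera call takes 0.05 s, during which the arm holds its last target.

## Working session

There is one attempt and no reset: what is moved stays moved. The work goes in short steps, each a Python script; the robot and the scene stay as the last script left them, time stands still between calls to the robot, and variables do not carry over. Pictures are saved under pics/ and viewed, and the job is handed in when it is done.

```bash
ls; mkdir -p pics; python3 - <<'E'
from rig import robot
import cv2, numpy as np
for n in ["scene","top","wrist"]:
    p,d=robot.grab_frame(n); cv2.imwrite(f"pics/{n}0.png",p[:,:,::-1]); np.savez(f"{n}0.npz",p=p,d=d)
    print(n,robot.camera_info(n))
print(robot.read_t(),robot.read_tcp_rot(),robot.read_force())
E
```

```text
pics
scene {'vfov': 43.59889622477211, 'cx': 309.6340082163014, 'cy': 238.66812876776166, 'view': array([[ 0.80856133,  0.58823215,  0.01454336, -0.44072644],
       [ 0.51278129, -0.69229667, -0.50772106, -0.24563996],
       [-0.28858953,  0.41798118, -0.86139876,  1.58854599],
       [ 0.        ,  0.        ,  0.        ,  1.        ]])}
top {'vfov': 43.87123517873464, 'cx': 326.75185002734503, 'cy': 235.4047502951762, 'view': array([[ 0.02763608, -0.9995269 ,  0.01349919, -0.02154369],
       [-0.99050004, -0.02920133, -0.13437615,  0.55089453],
       [ 0.13470677, -0.00965732, -0.99083844,  1.63596789],
       [ 0.        ,  0.        ,  0.        ,  1.        ]])}
wrist {'vfov': 65.61489023598168, 'cx': 321.03909360543463, 'cy': 243.8383745836731, 'T_tool_cam': array([[-5.00836362e-04, -9.68956996e-01, -2.47228821e-01,
         6.71411391e-02],
       [ 9.99999179e-01, -1.93639170e-04, -1.26687463e-03,
        -1.50361063e-03],
       [ 1.17967385e-03, -2.47229252e-01,  9.68956297e-01,
        -1.57964763e-01],
       [ 0.00000000e+00,  0.00000000e+00,  0.00000000e+00,
         1.00000000e+00]])}
0.15 [[ 9.41110658e-01 -3.38098549e-01 -3.18033552e-04]
 [-3.38098677e-01 -9.41109841e-01 -1.24548565e-03]
 [ 1.21792384e-04  1.27966654e-03 -9.99999174e-01]] [0.5059435  0.42088578 0.00765348]
```

View pics/scene0.png

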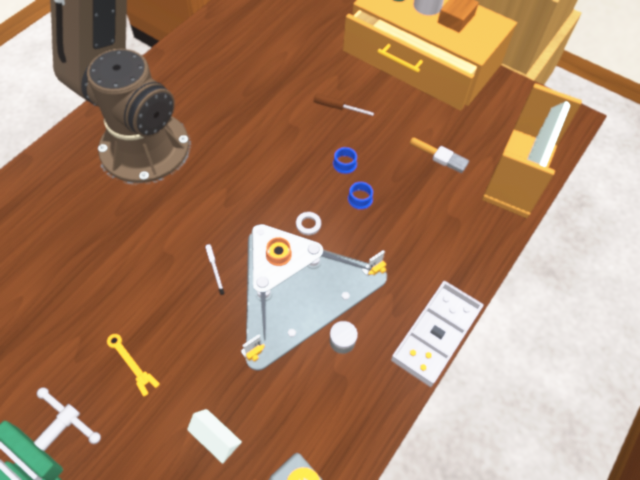

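View pics/top0.png

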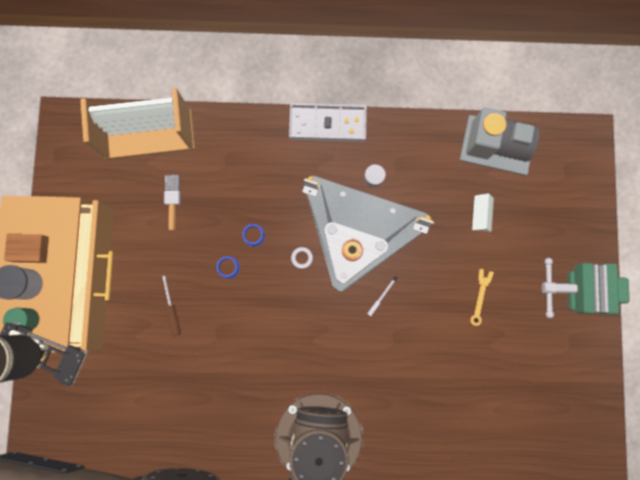

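View pics/wrist0.png

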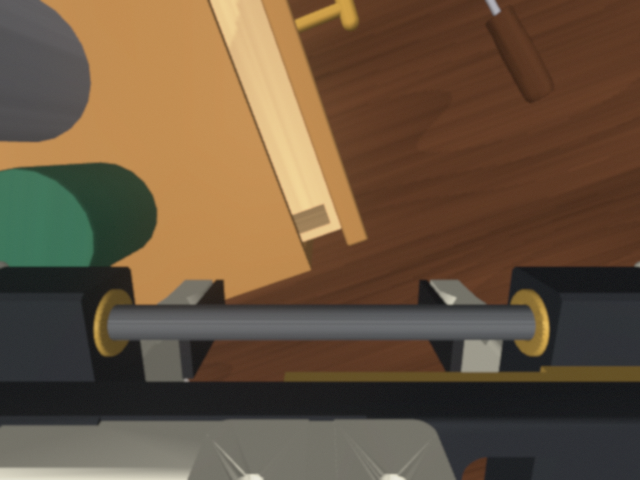

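The copper collar is the orange ring on the plate, at scene (279,250) and top (352,250). The blue and white rings lie on the bench. The carrier heads are near top (332,229) and (380,245), and the index tabs are at the brass spots. Next I'll localise these points from the top view.

```bash
cat > h.py <<'E'
import numpy as np, cv2
from rig import robot
def K(name):
    c=robot.camera_info(name); return 240/np.tan(np.radians(c['vfov']/2)),c['cx'],c['cy'],c
def camT(name,pose=None):  # cam->world
    f,cx,cy,c=K(name)
    if name!='wrist': return np.linalg.inv(c['view'])
    T=np.eye(4); T[:3,:3]=pose[1]; T[:3,3]=pose[0]; return T@c['T_tool_cam']
def ray(name,u,v,pose=None):
    f,cx,cy,c=K(name); T=camT(name,pose)
    return T[:3,3],T[:3,:3]@np.array([(u-cx)/f,(v-cy)/f,1])
def onz(name,u,v,z,pose=None):
    o,d=ray(name,u,v,pose); return o+d*(z-o[2])/d[2]
def dpt(name,u,v,D,pose=None):
    o,d=ray(name,u,v,pose); return o+d*D
def proj(name,P,pose=None):
    f,cx,cy,c=K(name); p=np.linalg.inv(camT(name,pose))@np.r_[P,1]; return np.array([f*p[0]/p[2]+cx,f*p[1]/p[2]+cy])
def shot(tag):
    pose=(np.array(robot.read_position()),np.array(robot.read_tcp_rot()))
    p,d=robot.grab_frame('wrist'); cv2.imwrite(f'pics/{tag}.png',p[:,:,::-1]); np.savez(tag+'.npz',p=p,d=d,pos=pose[0],R=pose[1])
    return p,d,pose
E
python3 - <<'E'
from h import *
for n,(a,b,c,d) in {'top':(290,165,440,300),'scene':(235,215,395,375)}.items():
    z=np.load(n+'0.npz'); im=z['p'][b:d,a:c,::-1]
    cv2.imwrite(f'pics/{n}_crop.png',cv2.resize(im,None,fx=3.7 if n=='scene' else 4.4,fy=3.7 if n=='scene' else 4.4,interpolation=cv2.INTER_CUBIC))
z=np.load('top0.npz')
for u,v in [(332,229),(380,245),(344,277)]:
    print(onz('top',u,v,.077), dpt('top',u,v,z['d'][v,u]))
E
```

```text
[ 0.56405117 -0.01933109  0.077     ] [ 0.56419189 -0.01934863  0.07604386]
[ 0.52368665 -0.15189501  0.077     ] [ 0.52319312 -0.1514902   0.08103766]
[ 0.43331023 -0.05540096  0.077     ] [ 0.4333645  -0.05543418  0.07618247]
```

View pics/top_crop.png

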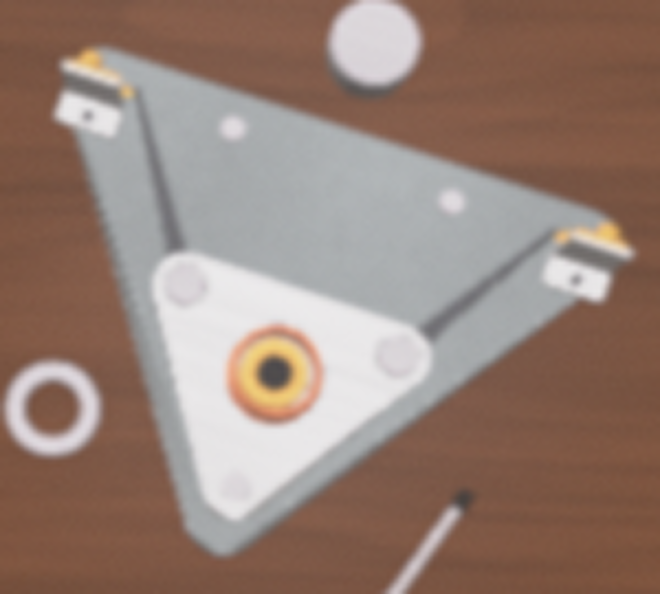

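View pics/scene_crop.png

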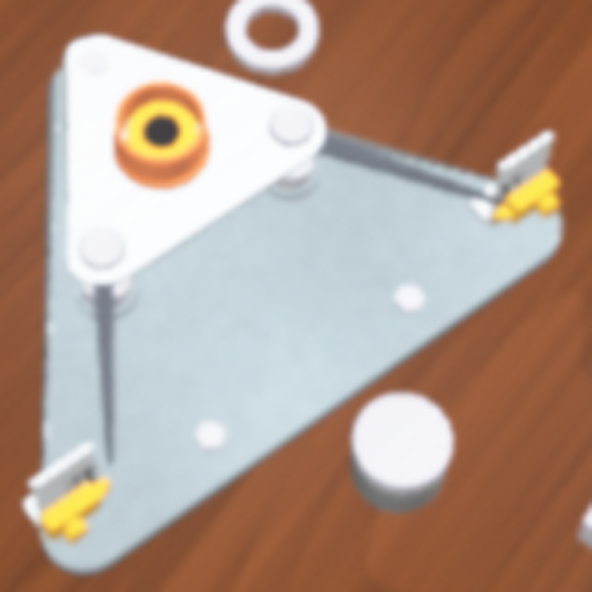

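```bash
cat >> h.py <<'E'
def down(psi):
    c,s=np.cos(psi),np.sin(psi); return np.array([[c,s,0],[s,-c,0],[0,0,-1.]])
E
python3 - <<'E'
from h import *
L=onz('top',332.3,229.5,.077);R=onz('top',380.9,245.7,.077);Pv=onz('top',343.6,275.9,.072)
print(L,R,Pv,np.linalg.norm(L-R))
y=(L-R)/np.linalg.norm(L-R); yaw=np.arctan2(-y[0],y[1]);print('yaw',np.degrees(yaw))
x=np.array([np.cos(yaw),np.sin(yaw),0]);y=np.array([-x[1],x[0],0])
O=(L+R)/2-.05*x; O[2]=0;print('O',O,'pivot local',(Pv-O)@x,(Pv-O)@y)
for n,(u,v) in {'Lt':(135,92),'Rt':(555,234)}.items():
    p=onz('top',u/4.4+290,v/4.4+165,.066); print(n,p,(p-O)@x,(p-O)@y)
    h=L if n=='Lt' else R; d=p-h; psi=np.arctan2(d[1],d[0]); print(np.degrees(psi))
    for dz in (0.25,.12,.06):
        for a in (-40,-20,0,20,40): 
            q=robot.ik(np.r_[h[:2],dz],down(psi+np.radians(a))); print(dz,a,None if q is None else np.round(q,1))
E
```

```text
[ 0.56268914 -0.02019099  0.077     ] [ 0.52182922 -0.15439114  0.077     ] [ 0.43660683 -0.05444287  0.072     ] 0.14028261990606064
yaw -16.933917927966196
O [ 0.49442712 -0.07272764  0.        ] pivot local -0.060639051745445954 0.0006507401857621938
Lt [0.6862059 0.0152556 0.066    ] 0.15783675479734008 0.140027535342093
16.012316087252756
0.25 -40 [ 17.9   9.2 -11.6   0.  -69.2  48.2]
0.25 -20 [ 17.9   9.2 -11.6   0.  -69.2  68.2]
0.25 0 [ 17.9   9.2 -11.6   0.  -69.2  88.2]
0.25 20 [ 17.9   9.2 -11.6   0.  -69.2 108.2]
0.25 40 [ 17.9   9.2 -11.6   0.  -69.2 128.2]
0.12 -40 [ 17.9  15.5 -21.8   0.  -52.8  48.2]
0.12 -20 [ 17.9  15.5 -21.8   0.  -52.8  68.2]
0.12 0 [ 17.9  15.5 -21.8   0.  -52.8  88.2]
0.12 20 [ 17.9  15.5 -21.8   0.  -52.8 108.2]
0.12 40 [ 17.9  15.5 -21.8   0.  -52.8 128.2]
0.06 -40 [ 17.9  19.6 -25.4   0.  -45.   48.2]
0.06 -20 [ 17.9  19.6 -25.4   0.  -45.   68.2]
0.06 0 [ 17.9  19.6 -25.4   0.  -45.   88.2]
0.06 20 [ 17.9  19.6 -25.4   0.  -45.  108.2]
0.06 40 [ 17.9  19.6 -25.4   0.  -45.  128.2]
Rt [ 0.60292594 -0.25222221  0.066     ] 0.15607558380935707 -0.14010962967965945
-50.3430873400765
0.25 -40 [  4.2   7.3 -13.8   0.  -68.8  -4.5]
0.25 -20 [  4.2   7.3 -13.8   0.  -68.8  15.5]
0.25 0 [  4.2   7.3 -13.8   0.  -68.8  35.5]
0.25 20 [  4.2   7.3 -13.8   0.  -68.8  55.5]
0.25 40 [  4.2   7.3 -13.8   0.  -68.8  75.5]
0.12 -40 [  4.2  13.8 -24.1   0.  -52.1  -4.5]
0.12 -20 [  4.2  13.8 -24.1   0.  -52.1  15.5]
0.12 0 [  4.2  13.8 -24.1   0.  -52.1  35.5]
0.12 20 [  4.2  13.8 -24.1   0.  -52.1  55.5]
0.12 40 [  4.2  13.8 -24.1   0.  -52.1  75.5]
0.06 -40 [  4.2  18.1 -27.8   0.  -44.1  -4.5]
0.06 -20 [  4.2  18.1 -27.8   0.  -44.1  15.5]
0.06 0 [  4.2  18.1 -27.8   0.  -44.1  35.5]
0.06 20 [  4.2  18.1 -27.8   0.  -44.1  55.5]
0.06 40 [  4.2  18.1 -27.8   0.  -44.1  75.5]
```

```bash
python3 - <<'E'
from h import *
robot.servo_line(np.array(robot.read_position())+[0,0,.04],speed=.2)
R=down(np.radians(16-35))
robot.goto([.5627,-.0202,.2],R)
robot.move_gripper(0.)
robot.servo_line([.5627,-.0202,.115],R,speed=.1)
robot.dwell(.2)
shot('L1'); print(robot.read_t(),robot.read_force(),robot.read_position())
E
```

```text
5.7833 [ 0.40150142 -0.89975935  0.15090102] [ 0.56294141 -0.02012814  0.115525  ]
```

View pics/L1.png

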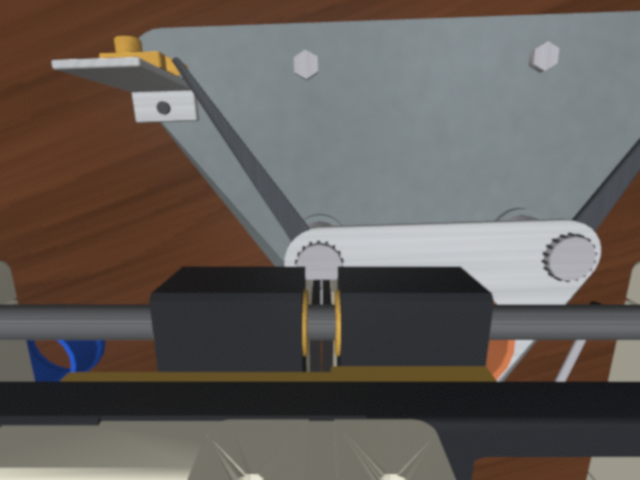

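```bash
python3 - <<'E'
from h import *
z=np.load('L1.npz');pose=(z['pos'],z['R'])
cv2.imwrite('pics/L1c.png',cv2.resize(z['p'][25:130,45:225,::-1],None,fx=4.4,fy=4.4,interpolation=cv2.INTER_NEAREST))
print('heads',onz('wrist',571,257,.077,pose),onz('wrist',319,262,.077,pose))
D=z['d']
H=np.full((480,640),np.nan)
for v in range(45,100):
    for u in range(90,260):
        if D[v,u]>0: H[v,u]=dpt('wrist',u,v,D[v,u],pose)[2]*1000
np.set_printoptions(linewidth=250)
print('     ',list(range(130,214,3)))
for v in range(46,96,2): print(v,np.round(H[v,130:214:3]).astype(int))
E
```

```text
heads [ 0.52799377 -0.15138799  0.077     ] [ 0.57034136 -0.0195609   0.077     ]Traceback (most recent call last):
  File "<stdin>", line 9, in <module>
  File "h.py", line 15, in dpt
    o,d=ray(name,u,v,pose); return o+d*D
        ~~~^^^^^^^^^^^^^^^
  File "h.py", line 10, in ray
    f,cx,cy,c=K(name); T=camT(name,pose)
                         ~~~~^^^^^^^^^^^
  File "h.py", line 6, in camT
    f,cx,cy,c=K(name)
              ~^^^^^^
  File "h.py", line 4, in K
    c=robot.camera_info(name); return 240/np.tan(np.radians(c['vfov']/2)),c['cx'],c['cy'],c
ValueError: time passes only in moves, steps and waits
```

View pics/L1c.png

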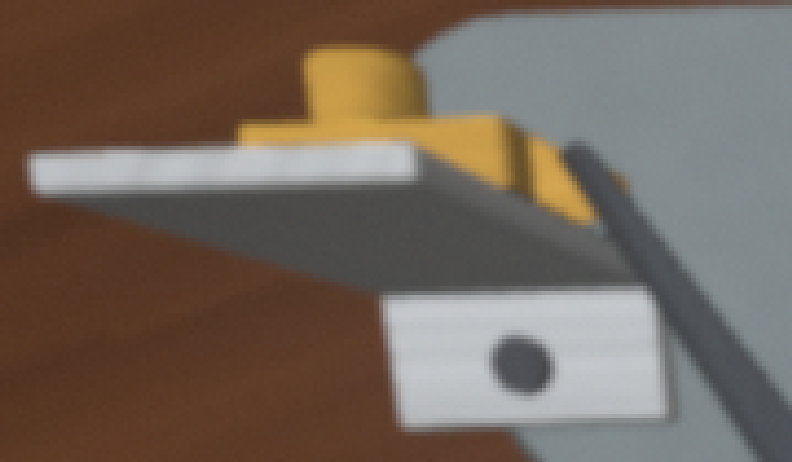

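```bash
python3 - <<'E'
s=open('h.py').read()
s=s.replace("    c=robot.camera_info(name); return","    if name not in _C: _C[name]=robot.camera_info(name)\n    c=_C[name]; return").replace("def K(","_C={}\ndef K(",1)
s+='''
def pts(name,D,pose=None):
    f,cx,cy,c=K(name);T=camT(name,pose);v,u=np.mgrid[:480,:640]
    P=np.stack([(u-cx)/f*D,(v-cy)/f*D,D],-1)@T[:3,:3].T+T[:3,3]; P[D<=0]=np.nan; return P
'''
open('h.py','w').write(s)
E
python3 - <<'E'
from h import *
np.set_printoptions(linewidth=250,suppress=True,precision=4)
z=np.load('L1.npz');pose=(z['pos'],z['R']);P=pts('wrist',z['d'],pose);H=P[...,2]*1000
print('     ',list(range(148,214,3)))
for v in range(46,90,2): print(v,np.round(H[v,148:214:3]))
print('rhead wrist',P[257,571],'plate',P[245,450],'base',P[120,400],'wood',P[200,60],P[15,400])
# scene heads: crop 3.7
for u,v in [(292,126),(101,248)]:
    U,V=u/3.7+235,v/3.7+215; print('scene',onz('scene',U,V,.077))
t=np.load('top0.npz');Q=pts('top',t['d']);print('top plate',Q[240,350:356,2],Q[262,345],'base',Q[200,360],'wood',Q[300,300])
s=np.load('scene0.npz');Q=pts('scene',s['d']);print('scene head',Q[249,314],Q[282,262],'base',Q[310,310],'wood',Q[330,200])
E
```

```text
[148, 151, 154, 157, 160, 163, 166, 169, 172, 175, 178, 181, 184, 187, 190, 193, 196, 199, 202, 205, 208, 211]
46 [13. 13. 14. 14. 15. 13. 15. 14. 14. 14. 14. 13. 14. 15. 13. 14. 14. 15. 15. 15. 14. 14.]
48 [14. 14. 15. 14. 14. 13. 14. 15. 13. 15. 15. 14. 15. nan 14. 15. 14. 13. 14. 13. 14. 14.]
50 [14. 14. 15. 13. 15. 14. 14. 14. 15. 15. 14. 15. 14. 14. 14. 15. 14. 13. 13. 13. 14. 13.]
52 [49. 48. 50. 49. 49. 14. 14. nan 14. 14. 14. 14. 14. 14. 14. 15. 13. 14. 16. 14. 14. 13.]
54 [50. 50. 49. 50. 49. 45. 13. 14. 14. 14. 15. 13. 13. 15. 14. 15. 13. 14. 13. 14. 14. 14.]
56 [49. 50. 51. 50. 48. 45. 43. 13. 14. 15. 13. 15. 15. 15. 12. 14. 13. 13. 14. 13. 13. 12.]
58 [50. 49. 50. 50. 49. 46. 41. 42. 43. 69. 67. 13. 14. 13. 16. 15. 14. 13. 15. 15. 12. 14.]
60 [50. 51. 48. 48. 50. 47. 43. 42. 69. 68. 68. 63. 13. 16. 14. 14. 14. 13. 16. 14. 14. 14.]
62 [84. 50. 50. 50. 50. 47. 42. 42. 42. 68. 68. 68. 13. 14. 15. 14. 14. 14. 14. 13. 15. 16.]
64 [84. 81. 49. 51. 50. 47. 43. 42. 43. 69. 69. 69. 64. 13. 13. 14. 14. 14. 15. 13. 13. 15.]
66 [84. 82. 78. 73. 51. 47. 42. 41. 43. 43. 69. 68. 68. 39.
[... 842 characters left out ...]
68. 69. 64. 13. 13. 13. 14.]
86 [39. 39. 36. 38. 38. 38. 37. 37. 35. 36. 36. 36. 34. 33. 68. 68. 69. 68. 14. 14. 14. 14.]
88 [31. 32. 32. 31. 31. 30. 30. 29. 29. 28. 28. 28. 28. 28. 25. 69. 69. 70. 65. 14. 13. 13.]
rhead wrist [ 0.5278 -0.1516  0.0767] plate [ 0.554  -0.0918  0.0708] base [ 0.6277 -0.0957  0.0147] wood [ 0.6555  0.1539 -0.0004] [ 0.691  -0.1171 -0.0006]
scene [ 0.5714 -0.0217  0.077 ]
scene [ 0.5294 -0.1553  0.077 ]
top plate [0.1011 0.0986 0.0964 0.097  0.0961 0.1018] [ 0.4749 -0.0575  0.0693] base [ 0.6595 -0.0985  0.0161] wood [0.3698 0.0642 0.0041]
scene head [ 0.5713 -0.0213  0.0765] [ 0.527  -0.1538  0.0717] base [ 0.6352 -0.1227  0.01  ] wood [ 0.4652 -0.3025  0.0007]
```

Depth gives the pointer blade's top at 68.5 mm (mid 66, as specified). The nose's top is at 42.3 mm, so the left pointer must fall about 26 mm, which is about 13.1 mm at the head. Wrist and scene agree on the heads: left (0.571,-0.020), right (0.528,-0.152). The top camera is about 7 mm off, so I'm using the first two. I'll stop short on the press and check.

```bash
cat >> h.py <<'E'
def prn(tag): 
    print(tag,np.round(robot.read_t(),2),'z',np.round(robot.read_position(),4),'F',np.round(robot.read_force(),1))
E
python3 - <<'E'
from h import *
R=down(np.radians(16-35)); x,y=.5707,-.0205
robot.servo_line([x,y,.115],R,speed=.1)
robot.servo_line([x,y,.080],R,speed=.07); prn('near')
robot.servo_line([x,y,.072],R,speed=.02); prn('c')
robot.servo_line([x,y,.067],R,speed=.02); robot.dwell(.2); prn('d')
shot('L2')
E
```

```text
near 6.68 z [ 0.5707 -0.0205  0.0798] F [ 0.3  0.2 -0.2]
c 7.23 z [ 0.5715 -0.0204  0.0727] F [-0.9 -0.2  6.5]
d 7.83 z [ 0.5717 -0.0204  0.0681] F [-0.3  0.4  8. ]
```

View pics/L2.png

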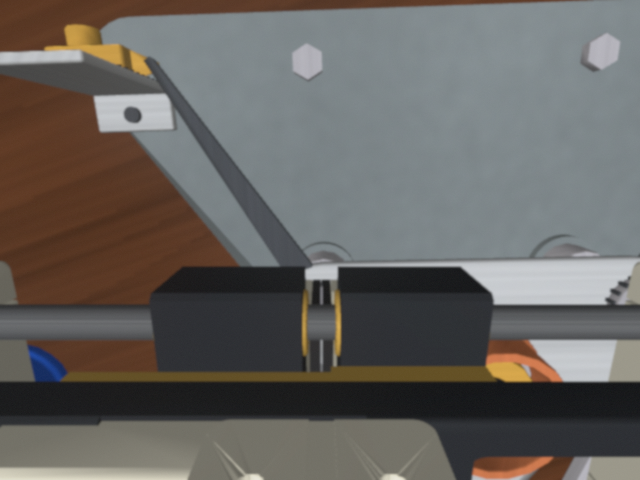

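```bash
python3 - <<'E'
from h import *
np.set_printoptions(linewidth=250,suppress=True,precision=4)
z=np.load('L2.npz');pose=(z['pos'],z['R']);P=pts('wrist',z['d'],pose);H=P[...,2]*1000
p,n=proj('wrist',[.69,.015,.045],pose),proj('wrist',[.69,.015,.04],pose); print(p)
u0,v0=int(p[0]),int(p[1])
us=list(range(max(0,u0-45),u0+45,4));print('   ',us)
for v in range(max(0,v0-25),v0+30,2): print(v,np.round(H[v,us]))
E
```

```text
[164.9998  72.837 ]
    [119, 123, 127, 131, 135, 139, 143, 147, 151, 155, 159, 163, 167, 171, 175, 179, 183, 187, 191, 195, 199, 203, 207]
47 [49. 48. 44. 14. 14. 14. 14. 14. 15. 15. 14. 15. 14. 14. 15. 13. 14. 15. 15. 14. 13. 14. 14.]
49 [50. 48. 45. 13. 13. 15. 15. 13. 14. 13. 15. 13. 13. 13. nan 15. 13. 15. 14. 14. 14. 14. 14.]
51 [49. 48. 45. 43. 15. 15. 15. 13. 13. 13. 14. 13. 14. 15. 15. 14. 14. 13. 14. 15. 13. 14. 13.]
53 [50. 48. 45. 43. 43. 42. 13. 14. 14. 15. 13. 14. 14. 15. 15. 14. 14. 13. 15. 14. 15. 15. 14.]
55 [50. 49. 46. 42. 42. 42. 42. 13. 14. 15. 14. 14. 14. 14. 13. 13. 14. 14. 13. 14. 14. 14. 14.]
57 [51. 49. 46. 43. 42. 41. 41. 60. 58. 14. 14. 14. 13. 15. 15. 13. 14. 15. 13. 13. 12. 15. 14.]
59 [50. 49. 47. 43. 42. 42. 42. 59. 58. 53. 15. 13. 14. 14. 15. 13. 14. 14. 14. 14. 13. 15. 13.]
61 [50. 48. 47. 43. 41. 42. 43. 59. 59. 57. 15. 14. 14. 16. 14. 14. 14. 14. 13. 14. 15. 15. 14.]
63 [50. 50. 47. 43. 43. 43. 42. 61. 60. 59. 38. 14. 14. 13. 14. 15. 13. 14. 14. 14. 14. 15. 14.]
65 [68. 50. 47. 43. 42. 42. 43. 58. 59. 60. 57. 17. 15. 14. 13. 15. 14. 14. nan 14. 14.
[... 1056 characters left out ...]
14. 13. 13. 14. 12.]
89 [36. 36. 36. 35. 35. 35. 34. 34. 33. 33. 30. 59. 59. 60. 61. 14. 14. 14. 15. 14. 12. 14. 15.]
91 [31. 29. 29. 31. 30. 29. 29. 28. 28. 28. 27. 27. 59. 60. 60. 56. 14. 14. 15. 15. 15. 13. 13.]
93 [24. 25. 23. 24. 23. 22. 23. 22. 22. 21. 21. 20. 61. 59. 59. 59. 14. 14. 14. 14. 14. 14. 13.]
95 [21. 20. 20. 20. 20. 20. 20. 20. 18. 20. 19. 21. 59. 60. 60. 60. 14. 14. 14. 14. 13. 14. 14.]
97 [20. 21. 19. 20. 20. 20. 21. 20. 19. 19. 20. 20. 20. 61. 60. 59. 58. 14. 15. 14. 15. 12. 15.]
99 [21. 19. 20. 20. 21. 20. 19. 19. 21. 19. 20. 21. 20. 60. 60. 61. 60. 15. 14. 14. 14. 13. 14.]
101 [20. 20. 19. 21. 21. 19. 20. 20. 20. 22. 20. 20. 19. 60. 60. 59. 60. 56. 15. 14. 14. 13. nan]
```

```bash
cat >> h.py <<'E'
def levels(p,d,pose,tip,head,verbose=True):
    """top-face heights (mm) of pointer near tip and of nose, by colour + depth"""
    P=pts('wrist',d,pose); c=p.astype(int); sat=c.max(-1)-c.min(-1)
    tip=np.array(tip); ax=(tip-np.array(head)); ax/=np.linalg.norm(ax); pe=np.array([-ax[1],ax[0]])
    r=P[...,:2]-tip; a=r@ax; b=np.abs(r@pe)
    dark=(c.max(-1)<130)&(sat<30)&(a>-.016)&(a<.004)&(b<.005)&(P[...,2]>.022)
    brass=(c[...,0]-c[...,2]>50)&(c[...,1]-c[...,2]>30)&(a>-.012)&(a<.012)&(b<.02)&(P[...,2]>.022)
    f=lambda m:(m.sum(),)+tuple(np.round(np.nanpercentile(P[m][:,2],[10,50,75,90])*1000,1)) if m.sum() else None
    if verbose: print('pointer',f(dark),'nose',f(brass))
    return P,dark,brass
E
python3 - <<'E'
from h import *
for t in ('L1','L2'):
    z=np.load(t+'.npz');pose=(z['pos'],z['R'])
    P=pts('wrist',z['d'],pose)
    if t=='L1': tip=P[62,176,:2]; print(tip, 'nose',P[68,172])
    P,dk,br=levels(z['p'],z['d'],pose,tip,[.571,-.0205])
    vis=z['p'].copy(); vis[dk]=(255,0,0); vis[br]=(0,255,0); cv2.imwrite(f'pics/{t}m.png',cv2.resize(vis[25:130,45:225,::-1],None,fx=4,fy=4,interpolation=cv2.INTER_NEAREST))
    if t=='L2': print('r side of plate',P[270,600],P[290,560],P[290,630], 'near bolt', P[268,560])
E
python3 -c "
import cv2,numpy as np
cv2.imwrite('pics/Lm.png',np.vstack([cv2.imread('pics/L1m.png'),cv2.imread('pics/L2m.png')])[:600*2:2,::2])"
```

```text
[0.69140385 0.01517892] nose [0.69742888 0.02571307 0.04253907]
pointer (np.int64(332), np.float64(66.8), np.float64(68.5), np.float64(68.9), np.float64(69.3)) nose (np.int64(186), np.float64(41.7), np.float64(43.2), np.float64(50.1), np.float64(82.6))
pointer (np.int64(533), np.float64(56.9), np.float64(59.4), np.float64(60.0), np.float64(60.4)) nose (np.int64(405), np.float64(41.5), np.float64(42.9), np.float64(49.0), np.float64(76.5))
r side of plate [ 0.54681084 -0.14003881  0.06973403] [ 0.54226361 -0.12253045  0.06818779] [ 0.57588398 -0.1050114   0.13526399] near bolt [ 0.55245361 -0.12456176  0.06782774]
```

View pics/L2m.png

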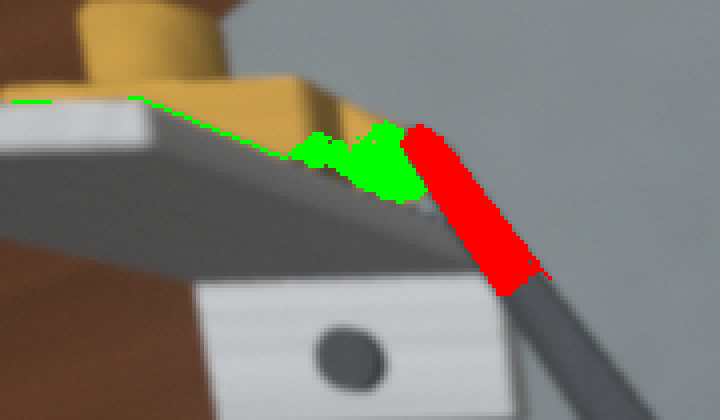

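```bash
python3 - <<'E'
from h import *
R=down(np.radians(16-35)); x,y=.5707,-.0205
robot.servo_line([x,y,.0605],R,speed=.015); robot.dwell(.15); prn('e')
p,d,pose=shot('L3')
P,dk,br=levels(p,d,pose,[.6914,.0152],[.571,-.0205])
vis=p.copy(); vis[dk]=(255,0,0); vis[br]=(0,255,0)
u,v=proj('wrist',[.6914,.0152,.045],pose).astype(int); v0=max(0,v-40);u0=max(0,u-70)
cv2.imwrite('pics/L3m.png',np.vstack([cv2.resize(a[v0:v0+75,u0:u0+150,::-1],None,fx=4,fy=4) for a in (p,vis)]))
np.set_printoptions(linewidth=220)
us=list(range(u-40,u+25,3));print(us)
for w in range(v-20,v+14,2): print(w,np.round(P[w,us,2]*1000))
E
```

```text
e 8.62 z [ 0.5717 -0.0204  0.0619] F [-2.2  1.3 10.8]
pointer (np.int64(502), np.float64(46.7), np.float64(49.3), np.float64(49.9), np.float64(50.5)) nose (np.int64(568), np.float64(41.1), np.float64(42.7), np.float64(45.9), np.float64(65.0))
[117, 120, 123, 126, 129, 132, 135, 138, 141, 144, 147, 150, 153, 156, 159, 162, 165, 168, 171, 174, 177, 180]
46 [47. 44. 43. 13. 13. 13. 13. 14. 13. 14. 14. 15. 15. 14. 15. 14. 15. 13. 15. 14. 14. 14.]
48 [48. 45. 41. 41. 14. 14. 14. 13. 16. 15. 15. 14. 14. 14. 14. 14. 13. 13. 13. 15. 15. 14.]
50 [47. 46. 42. 42. 43. 42. 13. 14. 14. 14. 15. 14. 15. 13. 14. 15. 14. 14. 15. 14. 14. 13.]
52 [47. 46. 45. 42. 43. 43. 41. 43. 14. 13. 13. 14. 15. 14. 13. 14. 13. 14. 14. 14. 14. 15.]
54 [49. 47. 42. 42. 43. 43. 42. 41. 43. 14. 13. 13. 15. 14. 14. 13. 14. 14. 15. 14. 13. 13.]
56 [48. 46. 43. 42. 42. 42. 42. 43. 42. 42. 42. 14. 12. 14. 13. 13. 14. 14. 14. 14. 13. 13.]
58 [48. 47. 44. 42. 43. 42. 42. 43. 42. 42. 42. 40. 15. 14. 14. 14. 14. 14. 14. 15. 13. 13.]
60 [48. 47. 44. 43. 42. 41. 42. 43. 43. 43. 42. 41. 50. 47. 14. 13. 14. 15. 14. 14. 15. 13.]
62 [49. 46. 45. 43. 42. 43. 43. 42. 42. 42. 41. 41. 49. 48. 47. 15. 16. 13. 14. 13. 13. 15.]
64 [61. 60. 46. 41. 42. 42. 42. 41. 43. 43. 42. 49. 50. 49. 48. 45. 13. 14. 14. 13. 14. 14.]
66 [64. 61. 57. 42. 42. 42. 42. 44. 41. 43. 43. 42. 49. 51. 50. 47. 14. 14. 15. 15. 12. 14.]
68 [65. 62. 59. 55. 42. 42. 43. 42. 42. 44. 41. 40. 49. 49. 48. 49. 44. 15. 14. nan 14. 14.]
70 [64. 63. 59. 58. 54. 50. 42. 41. 39. 39. 37. 14. 14. 49. 50. 50. 47. 16. 13. 14. 14. 14.]
72 [63. 62. 60. 58. 55. 52. 49. 47. 39. 14. 13. 15. 14. 49. 50. 49. 47. 44. 14. 13. 14. 13.]
74 [64. 62. 59. 57. 54. 53. 50. 47. 42. 15. 15. 14. 15. 14. 49. 49. 49. 48. 13. 15. 14. 13.]
76 [60. 60. 59. 57. 55. 52. 51. 48. 45. 41. 38. 13. 13. 14. 50. 49. 49. 50. 45. 13. 15. 12.]
78 [58. 56. 57. 56. 54. 52. 49. 47. 44. 43. 39. 36. 32. 13. 49. 50. 49. 48. 47. 13. 12. 14.]
```

View pics/L3m.png

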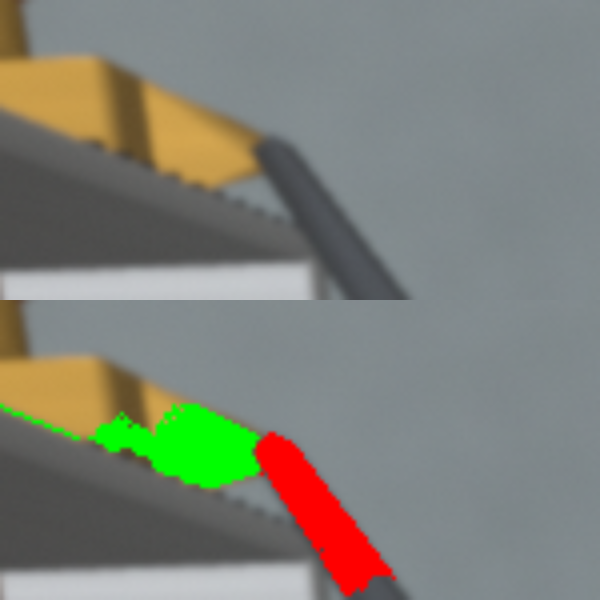

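```bash
python3 - <<'E'
from h import *
np.set_printoptions(linewidth=220,suppress=True)
for t in ('L1','L2','L3'):
    z=np.load(t+'.npz');pose=(z['pos'],z['R']);P=pts('wrist',z['d'],pose)
    # plate plane fit in mount frame
    R0=np.array([.528,-.1522]); L0=np.array([.571,-.0205]); y=(L0-R0)/np.linalg.norm(L0-R0); x=np.array([y[1],-y[0]])
    O=(R0+L0)/2-.05*x; q=P[...,:2]-O; a=q@x; b=q@y
    m=(z['p'].min(-1)>140)&(P[...,2]>.045)&(P[...,2]<.0725)&(a>-.05)&(a<.062)&(np.abs(b)<.085)&(np.hypot(a-.05,b-.07)>.016)&(np.hypot(a-.05,b+.07)>.016)
    A=np.c_[a[m],b[m],np.ones(m.sum())]; w=P[m][:,2]
    for _ in range(5):
        c=np.linalg.lstsq(A,w,rcond=None)[0]; r=w-A@c; k=abs(r)<.0015; A,w=A[k],w[k]
    f=lambda u,v:round(1000*(c@[u,v,1]),2)
    print(t,m.sum(),len(w),'plate at L head',f(.05,.07),'R head',f(.05,-.07),'pivot',f(-.06,0))
E
```

```text
L1 9567 9421 plate at L head 69.75 R head 69.64 pivot 69.4
L2 6336 6245 plate at L head 65.11 R head 69.55 pivot 69.3
L3 6076 5978 plate at L head 59.76 R head 69.5 pivot 69.27
```

Only the left corner moves: a plane fit puts the left head down 10.0 mm and the right head unchanged. It needs about 3.1 mm more.

```bash
cat >> h.py <<'E'
def plate(p,d,pose,R0=(.528,-.1522),L0=(.571,-.0205)):
    P=pts('wrist',d,pose); R0,L0=np.array(R0),np.array(L0)
    y=(L0-R0)/np.linalg.norm(L0-R0); x=np.array([y[1],-y[0]]); O=(R0+L0)/2-.05*x; q=P[...,:2]-O; a=q@x; b=q@y
    m=(p.min(-1)>140)&(P[...,2]>.045)&(P[...,2]<.0725)&(a>-.05)&(a<.062)&(np.abs(b)<.085)&(np.hypot(a-.05,b-.07)>.016)&(np.hypot(a-.05,b+.07)>.016)
    A=np.c_[a[m],b[m],np.ones(m.sum())]; w=P[m][:,2]
    for _ in range(5):
        c=np.linalg.lstsq(A,w,rcond=None)[0]; k=abs(w-A@c)<.0015; A,w=A[k],w[k]
    f=lambda u,v:round(1000*(c@[u,v,1]),2)
    print('plate L',f(.05,.07),'R',f(.05,-.07),'piv',f(-.06,0),'n',len(w)); return f(.05,.07),f(.05,-.07)
def crop(tag,p,pose,tip,dz=.045):
    u,v=proj('wrist',[*tip,dz],pose).astype(int); v0=max(0,v-45);u0=max(0,u-80)
    cv2.imwrite(f'pics/{tag}c.png',cv2.resize(p[v0:v0+90,u0:u0+160,::-1],None,fx=5,fy=5,interpolation=cv2.INTER_CUBIC))
E
python3 - <<'E'
from h import *
R=down(np.radians(16-35)); x,y=.5707,-.0205
robot.servo_line([x,y,.0570],R,speed=.015); robot.dwell(.1); prn('f')
p,d,pose=shot('L4')
levels(p,d,pose,[.6914,.0152],[.571,-.0205]); plate(p,d,pose); crop('L4',p,pose,[.6914,.0152])
E
```

```text
f 9.15 z [ 0.5716 -0.0205  0.0585] F [-3.5  0.1 12.4]
pointer (np.int64(481), np.float64(41.1), np.float64(43.7), np.float64(44.3), np.float64(44.9)) nose (np.int64(609), np.float64(41.1), np.float64(42.7), np.float64(45.8), np.float64(65.1))
plate L 56.89 R 69.48 piv 69.25 n 5853
```

View pics/L4c.png

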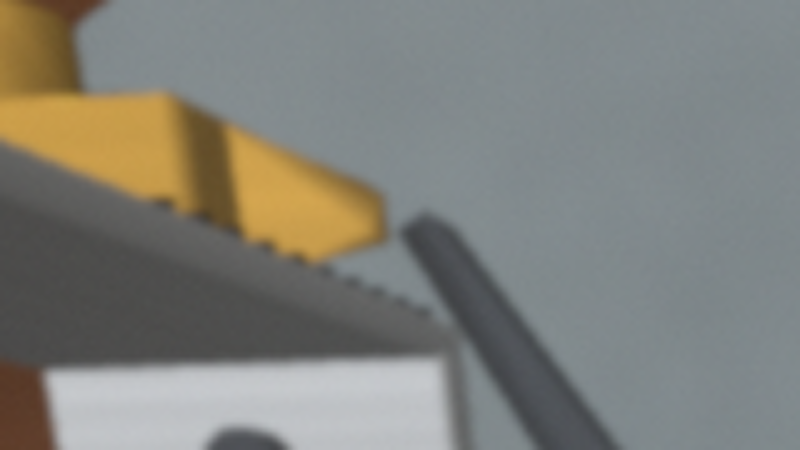

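The nose tip and pointer tip are in view, about 0.6 mm from level. I'll go 0.4 mm further, hold, check and release.

```bash
python3 - <<'E'
from h import *
R=down(np.radians(16-35)); x,y=.5707,-.0205
robot.servo_line([x,y,.0566],R,speed=.01); robot.dwell(.7)
p,d,pose=shot('L5'); robot.dwell(.8); prn('hold end')
levels(p,d,pose,[.6914,.0152],[.571,-.0205]); plate(p,d,pose)
robot.servo_line([x,y,.080],R,speed=.03)
robot.servo_line([x,y,.115],R,speed=.08); robot.dwell(.1)
p,d,pose=shot('L6');prn('up')
levels(p,d,pose,[.6914,.0152],[.571,-.0205]); plate(p,d,pose)
# to right, raised
R2=down(np.radians(-50+35)); 
robot.servo_line([.528,-.1522,.115],R2,speed=.12); robot.dwell(.15)
p,d,pose=shot('R1'); prn('right')
plate(p,d,pose)
E
```

```text
hold end 11.0 z [ 0.5716 -0.0205  0.0582] F [-3.1  0.5 12.8]
pointer (np.int64(471), np.float64(40.6), np.float64(43.2), np.float64(43.8), np.float64(44.4)) nose (np.int64(615), np.float64(41.1), np.float64(42.6), np.float64(45.9), np.float64(56.3))
plate L 56.7 R 69.44 piv 69.28 n 5845
up 12.68 z [ 0.5703 -0.0206  0.1144] F [-0.5  0.2 -0.6]
pointer (np.int64(334), np.float64(66.4), np.float64(68.4), np.float64(68.9), np.float64(69.4)) nose (np.int64(190), np.float64(41.5), np.float64(43.2), np.float64(50.2), np.float64(82.8))
plate L 69.77 R 69.6 piv 69.47 n 7014
right 14.18 z [ 0.5282 -0.1518  0.115 ] F [-0.6 -0.4  0. ]
plate L 69.93 R 69.74 piv 69.51 n 7745
```

View pics/R1.png

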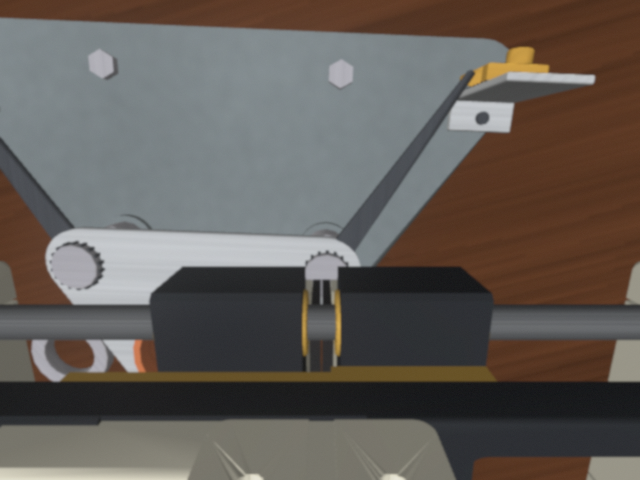

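The left pointer was level within about 0.5 mm, was held about 1.8 s, and the plate came back to rest. On the right, the tip is at (471,73) and the brass nose is beside it at (479,75). Now I'll measure its level.

```bash
python3 - <<'E'
from h import *
np.set_printoptions(linewidth=220,suppress=True)
z=np.load('R1.npz');pose=(z['pos'],z['R']);P=pts('wrist',z['d'],pose)
print('tip',P[75,468], 'Lhead',P[266,76],onz('wrist',76,266,.077,pose))
us=list(range(455,502,2));print(us)
for v in range(62,94,2): print(v,np.round(P[v,us,2]*1000))
crop('R1',z['p'],pose,P[75,468,:2],.055)
E
```

```text
tip [ 0.60944307 -0.24895966  0.06846236] Lhead [ 0.56797288 -0.0199087   0.07605424] [ 0.56809579 -0.02061847  0.077     ]
[455, 457, 459, 461, 463, 465, 467, 469, 471, 473, 475, 477, 479, 481, 483, 485, 487, 489, 491, 493, 495, 497, 499, 501]
62 [16. 14. 15. 15. 14. 15. 14. 14. 14. 13. 14. 14. 13. 12. 13. 13. 13. 14. 51. 51. 49. 50. 50. 15.]
64 [14. 15. 13. 13. 13. 13. 14. 14. 13. 13. 13. 14. 14. 14. nan 14. 49. 51. 52. 52. 51. 53. 51. 52.]
66 [13. 15. 14. 14. 14. 15. 14. 14. 13. 14. 13. 13. 13. 14. 45. 47. 50. 51. 50. 50. 51. 51. 53. 51.]
68 [15. 15. 15. 15. 13. 14. 14. 15. 13. 13. 14. 13. 44. 44. 45. 46. 50. 51. 51. 52. 51. 53. 51. 52.]
70 [14. 14. 14. 14. 15. 13. 13. 67. 68. 44. 44. 44. 44. 44. 44. 47. 50. 52. 50. 51. 51. 51. 52. 53.]
72 [13. 14. 15. 14. 14. 14. 66. 69. 69. 68. 68. 44. 43. 44. 45. 48. 51. 52. 52. 51. 51. 50. 51. 51.]
74 [13. 14. 15. 13. 43. 66. 69. 70. 69. 68. 43. 44. 43. 44. 46. 48. 49. 53. 52. 51. 52. 49. 50. 52.]
76 [15. 15. 13. 40. 43. 67. 68. 68. 67. 69. 44. 44. 45. 44. 47. 49. 50. 51. 50. 50. 52. 81. 83. 85.]
78 [14. 14. 15. 41. 67. 68. 68. 69. 68. 44. 44. 43. 45. 45. 46. 49. 52. 52. 52. 75. 80. 80. 83. 86.]
80 [15. 13. 14. 65. 69. 68. 68. 70. 45. 44. 43. 44. 44. 44. 48. 65. 65. 73. 75. 76. 79. 82. 84. 86.]
82 [14. 14. 65. 68. 69. 69. 69. 69. 45. 44. 44. 44. 43. 63. 65. 67. 71. 74. 75. 77. 79. 82. 84. 85.]
84 [15. 64. 69. 69. 67. 70. 68. 42. 43. 44. 43. 56. 59. 62. 64. 68. 69. 72. 74. 77. 79. 80. 82. 79.]
86 [12. 67. 68. 69. 69. 70. 14. 14. 46. 51. 55. 58. 61. 63. 65. 69. 70. 73. 73. 76. 75. 74. 76. 76.]
88 [66. 68. 67. 69. 67. 67. 41. 46. 50. 52. 55. 58. 60. 64. 64. 66. 67. 70. 70. 70. 69. 69. 71. 71.]
90 [69. 67. 69. 68. 68. 38. 44. 47. 50. 53. 55. 58. 61. 61. 61. 63. 62. 62. 63. 64. 64. 64. 63. 64.]
92 [68. 68. 68. 68. 37. 40. 44. 47. 50. 52. 52. 55. 56. 55. 55. 55. 56. 56. 57. 56. 56. 55. 57. 59.]
```

View pics/R1c.png

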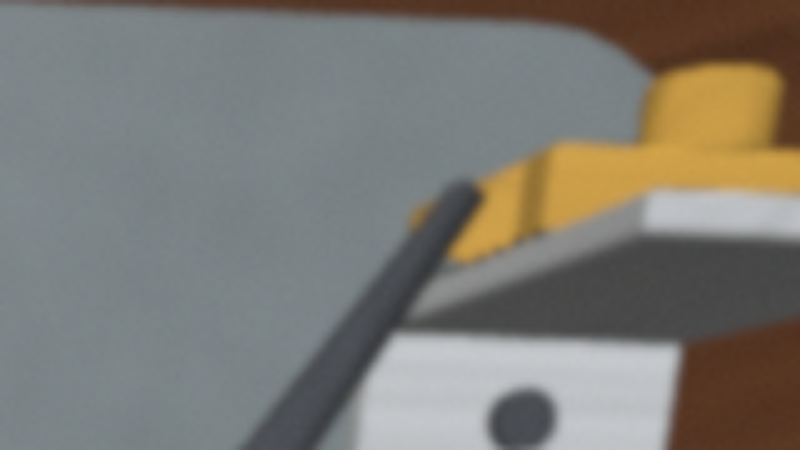

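The right nose top is at 44.0 mm and the blade at 68.5 mm, so the pointer must fall 24.5 mm, about 12.2 mm at the head.

```bash
python3 - <<'E'
from h import *
R=down(np.radians(-15)); x,y=.5280,-.1522; tip=[.6100,-.2495]
robot.servo_line([x,y,.080],R,speed=.07)
robot.servo_line([x,y,.060],R,speed=.02); robot.dwell(.1); prn('press')
p,d,pose=shot('R2'); levels(p,d,pose,tip,[x,y]); l,r=plate(p,d,pose)
fall=69.65-r; z=.060-(12.0-fall)/.85/1000; print('cmd',z)
assert .0545<z<.060
robot.servo_line([x,y,z],R,speed=.015); robot.dwell(.1); prn('press2')
p,d,pose=shot('R3'); levels(p,d,pose,tip,[x,y]); plate(p,d,pose); crop('R3',p,pose,tip)
E
```

```text
press 16.08 z [ 0.5288 -0.1523  0.0612] F [-1.7  0.5 12. ]
pointer (np.int64(499), np.float64(44.8), np.float64(47.5), np.float64(48.1), np.float64(48.6)) nose (np.int64(605), np.float64(42.1), np.float64(44.2), np.float64(45.5), np.float64(50.9))
plate L 69.65 R 59.13 piv 69.69 n 6682
cmd 0.058258823529411766
press2 16.49 z [ 0.5288 -0.1523  0.0595] F [-3.9  1.  12.8]
pointer (np.int64(489), np.float64(42.0), np.float64(44.7), np.float64(45.4), np.float64(45.9)) nose (np.int64(621), np.float64(42.3), np.float64(44.2), np.float64(45.3), np.float64(51.3))
plate L 69.7 R 57.66 piv 69.61 n 6640
```

View pics/R3c.png

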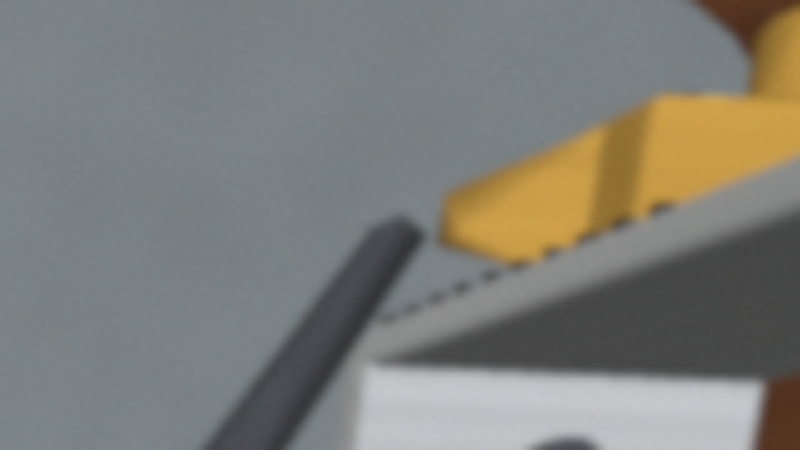

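```bash
python3 - <<'E'
from h import *
R=down(np.radians(-15)); x,y=.5280,-.1522; tip=[.6100,-.2495]
robot.servo_line([x,y,.0580],R,speed=.01); robot.dwell(.7)
p,d,pose=shot('R4'); robot.dwell(.8); prn('hold end')
levels(p,d,pose,tip,[x,y]); plate(p,d,pose)
robot.servo_line([x,y,.080],R,speed=.03)
robot.servo_line([x,y,.125],R,speed=.08); robot.dwell(.1)
p,d,pose=shot('R5');prn('up')
levels(p,d,pose,tip,[x,y]); plate(p,d,pose)
robot.servo_line([x-.05,y-.02,.25],R,speed=.15)
robot.goto([.40,.25,.27],R)
for n in ('scene','top'):
    p,d=robot.grab_frame(n); np.savez(n+'9.npz',p=p,d=d)
    q=np.load(n+'0.npz')['p']; a,b,c,e=(180,180,480,405) if n=='scene' else (250,150,510,345)
    cv2.imwrite(f'pics/{n}9.png',cv2.resize(np.hstack([q[b:e,a:c],p[b:e,a:c]])[:,:,::-1],None,fx=1.33,fy=1.33))
prn('end')
E
```

```text
hold end 18.34 z [ 0.5288 -0.1523  0.0593] F [-2.8  1.6 12.4]
pointer (np.int64(487), np.float64(41.7), np.float64(44.3), np.float64(45.0), np.float64(45.5)) nose (np.int64(626), np.float64(42.1), np.float64(44.2), np.float64(45.3), np.float64(51.2))
plate L 69.74 R 57.25 piv 69.64 n 6606
up 20.09 z [ 0.5276 -0.1522  0.1243] F [ 0.1  0.5 -0.3]
pointer (np.int64(296), np.float64(66.4), np.float64(68.3), np.float64(68.8), np.float64(69.2)) nose (np.int64(187), np.float64(43.3), np.float64(44.8), np.float64(50.8), np.float64(68.6))
plate L 69.92 R 69.71 piv 69.45 n 8114
end 22.83 z [0.4004 0.2493 0.2699] F [-0.1 -0.5  0.8]
```

View pics/scene9.png

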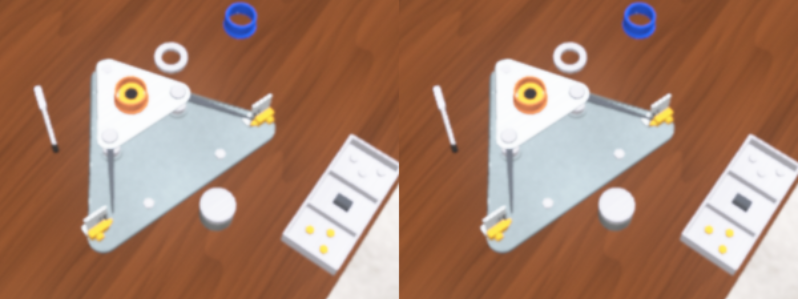

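View pics/top9.png

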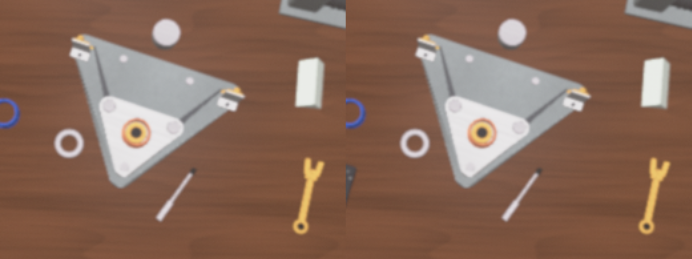

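The before and after pictures match: the collar is on the plate at the same pixels, the bystanders have not moved, and both pointers are back at rest.

```bash
python3 -c "
from rig import robot
robot.job_done(); print(robot.read_t())"
```

```text
the job is handed in; nothing more can be done
the job is handed in; nothing more can be done
```

I pressed the left front corner and then the right with the shut fingertips. I held each pointer at its tab, let each corner spring back, and handed the job in at about 23 s of the 51 s allowed.

| Corner | Head pressed | Pointer fell | Fall needed to reach nose | Hold | Plate height at the head after release | Pointer top after release |
|---|---|---|---|---|---|---|
| Left | 13.0 mm | 26 mm | about 26.3 mm | about 1.5 s | 69.8 mm (rest 69.75) | 68.4 mm (rest 68.5) |
| Right | 12.4 mm | 24.8 mm | about 24.5 mm | about 1.5 s | 69.7 mm (rest 69.7) | 68.3 mm (rest 68.5) |

- **Level:** from the wrist depth readings, each pointer was within about 0.5 mm of its nose during the hold. The other corner stayed at rest each time.
- **Force:** contact force read about 13 N at most.
- **Scene:** before and after pictures from the scene and top cameras show the copper collar still on the plate and the things around the carrier unmoved. The screwdriver, brush and drawer cabinet were outside the parts I compared.
- **Disagreements:** the top camera placed the heads about 7 mm off from the wrist and scene cameras, so I used those two. The fingertip height readings ran 4–6 mm lower than the actual head travel. I therefore set both presses from the measured plate and pointer heights.

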